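# Put the tester's mixed-up fixtures back into their own cutouts

### The job

The three fixtures of the tensile tester were put away in a hurry and each lies on top of another one's cutout. Let them change places so that the round platen, the square platen and the bending head each sit flat and fully home in the cutout of their own shape; the rubber mat is free for parking one on the way. Set them down without dropping them, and do not disturb the caliper, the load cell or the cup.

Things in the scene. Friction and masses are not known exactly. Their poses are not given: they have to be found in the camera images.
- round_platen: Round steel compression platen, about 0.4 kg: disc of 64 mm diameter, 14 mm thick. Grip the upright central tang from above: 16 x 16 mm, sides along the body's x and y, from 29 mm (top of a 28 mm wide collar) to 66 mm above the origin. Origin: centre of the underside, z up. At first it lies on top of bend_nest, over the slot.
- square_platen: Square steel compression platen, about 0.5 kg: plate 62 x 62 mm, 14 mm thick. Grip the upright central tang from above: 16 x 16 mm, sides along the body's x and y, from 29 mm (top of a 28 mm wide collar) to 66 mm above the origin. Origin: centre of the underside, z up. At first it lies on top of round_nest, on its corners.
- bend_head: Steel bending head, about 0.5 kg: bar 104 (x) x 24 mm (y), top at 25 mm, standing on two fixed 10 mm cross rollers near its ends (their bottom is the underside). Grip the upright central tang from above: 16 x 16 mm, sides along the body's x and y, from 29 mm (top of a 28 mm wide collar) to 66 mm above the origin. Origin: centre of the underside, z up. At first it lies on top of square_nest.
- round_nest: Insert block with the round cutout, 72 mm diameter, home of the round platen. Fixed dark grey block 132 (x) x 92 (y) x 20 mm; cutout 12 mm deep with a 2 mm bevelled mouth, its black floor 8 mm above the bench. Origin: on the bench below the centre of block and cutout; z up.
- square_nest: Insert block with the square cutout, 70 x 70 mm, sides along the block's x and y, home of the square platen (any quarter turn). Fixed dark grey block 132 (x) x 92 (y) x 20 mm; cutout 12 mm deep with a 2 mm bevelled mouth, its black floor 8 mm above the bench. Origin: on the bench below the centre of block and cutout; z up.
- bend_nest: Insert block with the slot, 112 mm (block's x) x 32 mm (y), home of the bending head (either way round). Fixed dark grey block 132 (x) x 92 (y) x 20 mm; cutout 12 mm deep with a 2 mm bevelled mouth, its black floor 8 mm above the bench. Origin: on the bench below the centre of block and cutout; z up.
- mat: Free spot: black ribbed rubber mat fixed to the bench, 132 (x) x 92 (y) x 4 mm, empty at the start. Origin: centre of its underside, on the bench.
- caliper: Bystander: digital caliper lying flat, steel beam 235 mm long (its x), black slider body, 86 mm over the jaws, 13 mm high. Origin: middle of the beam, on the bench.
- load_cell: Bystander: S-shaped aluminium load cell lying flat, 50 x 63 x 22 mm, brass stub at one side. Origin: centre of the underside.
- cup: Bystander: white plastic child's drinking cup with a handle, 68 mm in diameter, 68 mm high, a sample waiting for test. Origin: centre of its foot.
Mind the look-alikes: they are no part of the job. Leave any blue or pink look-alike of the round_platen alone. What is shaped like the bend_head but green is not meant.

How it is judged:
By the outcome, as a careful person would: the job done as asked, in the order asked, and still so for the second after the job is handed in, with the robot touching nothing.
It also fails if it takes over 120 s, if anything falls off the work surface, if the arm or the gripper's body presses on something with over 40 N, if the wrist force passes 120 N, or if a joint passes its speed limit or range.

### The arm

A 6-joint arm with a two-finger parallel gripper is mounted at the origin on the work surface. World frame = base frame: x ahead of the robot, y to its left, z up, the work surface at z = 0. Lengths are in m, angles in rad, forces in N, time in s.
With the tool pointing down it reaches from about 0.375 to 0.9 m from the base axis. Payload 3.1 kg.
Tool frame: the origin (TCP) lies midway between the tips of the shut fingers; the grasp point (between the pads) lies 19 mm behind it; z points along the fingers, y is the line along which they close (so a half turn about z gives the same grasp; the last joint's range is limited). The gripper opens to 85 mm and grips with 20 to 120 N. Pads are 22 mm wide; open, the fingers measure 114 mm over their backs; the gripper's body (76 mm by 85 mm) begins 54 mm behind the grasp point. The pads swing forward as they close: fully open they stand 13 mm farther back than shut.
Start: joints at [1.008, 0.527, 1.433, -0, 1.181, -0.178], TCP at [0.235, 0.579, 0.208] pointing down, gripper open.
Joint ranges: [-3.08, 3.08], [-0.75, 2.2], [0.22, 2.44], [-1.43, 4.57], [0, 2.65], [-2.85, 2.85]. Speed limits (rad/s): [2.79, 2.79, 3.14, 3.14, 3.14, 3.14].

### API

Orientations are given as a unit quaternion [x, y, z, w].
In Python, from station import manip gives the robot as it stands.
- The arm moves only by the tool drive_tool, never from a script. Its argument "motion" is a list that holds one entry, the list of rows, each a list of 5 numbers: the finger opening in mm, from 0 to 85.4, then the shift along the tool's x, y, z in units of 30 mm (1.0 is 30 mm), then the turn about the tool's z in units of 8 degrees (1.0 is 8 degrees). In form: [[[fingers, x, y, z, yaw], ...]]. A call has 1 to 10 rows; each row is the pose to reach, as a shift and turn from the pose commanded when the call began, along the tool's axes at that moment; what a row does not reach only later rows make up. A row lasts 1/10 s, in which the tool goes at most 50 mm and 8.59 degrees, less where a joint would pass 70% of its speed; a pose out of reach is approached as far as the arm can. A call with a gripper value outside its range is refused whole. The fingers move at their own pace and stop on an object; "squeeze" is the grip in N (left out, the last holds). Time passes only in rows, so rows that repeat a pose let the fingers close. It gives the time, the measured TCP pose, the force, the opening and the grip force at its end, in the units of the state.
- manip.sense(): the state, without advancing time (a new reading comes with each control period).
- manip.snapshot(name): name is "scene" or "top"; returns the picture (400x640x3 uint8, red, green, blue); there is no depth.
- manip.camera_model(name): a dict with "fov_y" (degrees; the focal length in pixels is half the picture's height over the tangent of half this angle, whatever the lens; pixels are square), "cx", "cy" (the principal point, pixels), "origin" and "orientation" of the camera in the world. Camera axes: x right, y up, looking along -z (the intrinsics and any distortion apply to the point x, -y, -z); pixel columns grow to the right and rows downward; lengths in m; the calibration is good to about 2 mm. A picture is of the moment at which its call begins. camera_model takes no time and is no camera call.
- manip.sign_off(): hands the job in; it is judged then, once.
The state is a dict: "t": time; "q": joint angles; "qd": joint speeds; "tau": joint torques, N m; "tcp_pos": TCP position; "tool_rot": TCP orientation; "force": force on the tool from outside, world axes, zero at the start; "ft_torque": the same for the moment, N m; "finger_gap": opening from 0.0 (shut) to 1.0 (fully open); "gripper_force": force on a finger pad.
Only numpy, scipy, OpenCV 4.12 (cv2) and the standard library are available. Lean on these libraries where they do the work, as an engineer would, in place of code of your own. Each camera call takes 0.05 s, during which the arm holds its last target. There are 200 camera calls.

## Working session

There is one attempt and no reset: what is moved stays moved. The work goes in short steps, Python scripts to look and compute and a tool call to move; the robot and the scene stay as the last step left them, time stands still between calls to the robot, and variables do not carry over. Pictures are saved under pics/ and viewed, at most 14 in all, crops included, and the job is handed in when it is done.

Besides the shell and the picture viewer there is one more tool, called after "Request:" as name([rows], argument=value, ...), one row to a line, values as JSON. drive_tool: Moves the arm, as the interface text tells. Its arguments: {"type":"object","properties":{"motion":{"type":"array","items":{"type":"array","items":{"type":"array","items":{"type":"number"}}}},"squeeze":{"type":"number"}},"required":["motion"]}

```bash
mkdir -p pics; python3 - <<'E'
from station import manip
import cv2
for n in("scene","top"):
    print(n,manip.camera_model(n)); im=manip.snapshot(n); cv2.imwrite(f"pics/{n}0.png",im[:,:,::-1])
print(manip.sense())
E
```

```text
scene {'fov_y': 49.286942386134406, 'cx': 323.84522852611235, 'cy': 201.01782894445108, 'origin': array([ 1.07244133, -0.00556164,  0.8398476 ]), 'orientation': array([0.20982796, 0.20834503, 0.65882023, 0.69175175])}
top {'fov_y': 56.72871702253011, 'cx': 323.14331543512543, 'cy': 196.08599167356263, 'origin': array([ 0.31929744, -0.014009  ,  1.0730392 ]), 'orientation': array([ 0.07387819, -0.05536352, -0.70381755,  0.70435627])}
{'t': 0.1, 'q': array([ 1.00747361e+00,  5.28345013e-01,  1.43376213e+00,  2.47284457e-06,
        1.18138491e+00, -1.78497400e-01]), 'qd': array([ 1.62699763e-04, -2.16261793e-03, -7.65308655e-04, -1.06763699e-03,
        2.57544102e-05,  2.40999874e-04]), 'tau': array([ 5.91589869e-04, -4.43300235e+01, -1.78585589e+01, -2.03331042e-04,
        3.86770524e-03,  1.91816952e-05]), 'tcp_pos': array([0.2342278 , 0.57872253, 0.20685266]), 'tool_rot': array([ 1.91227961e-01,  9.81545192e-01, -8.84701764e-04, -3.45296641e-04]), 'force': array([ 0.56985109,  0.20070269, -0.68864924]), 'ft_torque': array([ 0.04791088,  0.00791818, -0.022979  ]), 'gripper_force': 0.0, 'finger_gap': 0.9966391235596889}
```

View pics/top0.png

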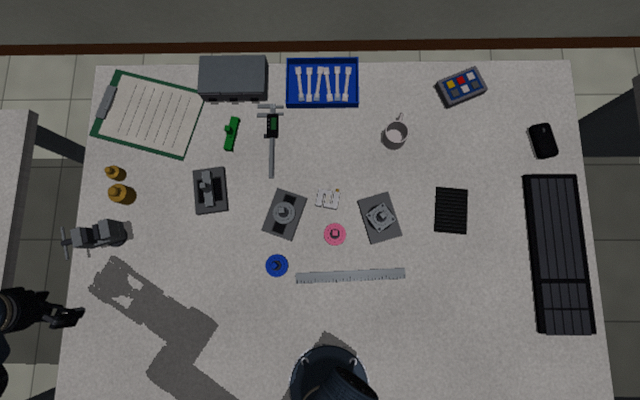

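View pics/scene0.png

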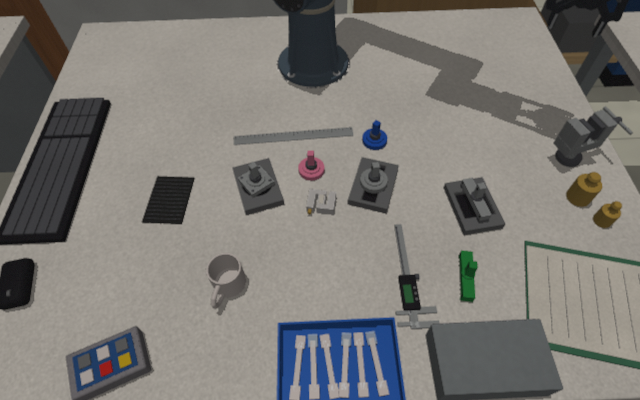

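```bash
cat > h.py <<'E'
import numpy as np, cv2
from scipy.spatial.transform import Rotation as R
from scipy.optimize import minimize
from scipy.ndimage import map_coordinates
from station import manip
CAM={n:manip.camera_model(n) for n in("scene","top")}
def proj(n,P):
    c=CAM[n]; p=(np.atleast_2d(P)-c["origin"])@R.from_quat(c["orientation"]).as_matrix()
    f=200/np.tan(np.radians(c["fov_y"]/2))
    return np.c_[c["cx"]+f*p[:,0]/-p[:,2], c["cy"]+f*p[:,1]/p[:,2]]
def ray(n,u,v,z):
    c=CAM[n]; f=200/np.tan(np.radians(c["fov_y"]/2))
    d=R.from_quat(c["orientation"]).as_matrix()@np.array([(u-c["cx"])/f,-(v-c["cy"])/f,-1])
    return c["origin"]+d*(z-c["origin"][2])/d[2]
def box(lx,ly,z0,z1):
    return np.array([[sx*lx/2,sy*ly/2,z] for z in(z0,z1) for sx,sy in((1,1),(-1,1),(-1,-1),(1,-1))])
def place(P,x,y,a):
    c,s=np.cos(a),np.sin(a); P=np.asarray(P)
    return np.c_[x+c*P[:,0]-s*P[:,1],y+s*P[:,0]+c*P[:,1],P[:,2]]
def grad(im):
    g=cv2.GaussianBlur(cv2.cvtColor(im,cv2.COLOR_RGB2GRAY).astype(float),(0,0),1.0)
    return cv2.Sobel(g,-1,1,0,ksize=3)/8,cv2.Sobel(g,-1,0,1,ksize=3)/8
def score(G,n,pts,sign=1,hull=True):
    q=proj(n,pts)
    if hull: q=cv2.convexHull(q.astype(np.float32))[:,0,:].astype(float)
    c=q.mean(0); tot=[]
    for a,b in zip(q,np.roll(q,-1,0)):
        t=np.linspace(.08,.92,30)[:,None]; s=a+(b-a)*t
        d=(b-a)/(np.hypot(*(b-a))+1e-9); nn=np.array([d[1],-d[0]])
        if nn@((a+b)/2-c)<0: nn=-nn
        v=sum(nn[k]*map_coordinates(G[n][k],[s[:,1],s[:,0]],order=1) for k in(0,1))
        tot.append(np.clip(sign*v if sign else abs(v),-5,25).mean()*np.hypot(*(b-a)))
    return sum(tot)/np.hypot(*(q-np.roll(q,-1,0)).T).sum()
def fit(G,pts,x0,cams=("scene","top"),**k):
    f=lambda p:-sum(score(G,n,place(pts,p[0],p[1],p[2]/10),**k) for n in cams)
    best=None
    for dx in(-.006,0,.006):
      for dy in(-.006,0,.006):
        r=minimize(f,[x0[0]+dx,x0[1]+dy,x0[2]*10],method="Nelder-Mead",options=dict(initial_simplex=[[x0[0]+dx,x0[1]+dy,x0[2]*10],[x0[0]+dx+.005,x0[1]+dy,x0[2]*10],[x0[0]+dx,x0[1]+dy+.005,x0[2]*10],[x0[0]+dx,x0[1]+dy,x0[2]*10+.8]]))
        if best is None or r.fun<best.fun: best=r
    return np.r_[best.x[:2],best.x[2]/10,-best.fun]
def crop(im,n,P,w=70,s=5,draw=()):
    """upscaled crop round world point P with model outlines drawn"""
    c=proj(n,P)[0]; x0,y0=(c-w/2).round().astype(int)
    o=cv2.resize(np.ascontiguousarray(im[y0:y0+w,x0:x0+w,::-1]),None,fx=s,fy=s,interpolation=cv2.INTER_CUBIC)
    for pts,col in draw:
        q=((proj(n,pts)-[x0,y0]+.5)*s).round().astype(int); cv2.polylines(o,[q],True,col,1)
    return o
BLK=box(.132,.092,0,.020); MAT=box(.132,.092,0,.004); TANG=box(.016,.016,.066,.066)[:4]
E
cat > m.py <<'E'
from h import *
im={n:cv2.imread(f"pics/{n}0.png")[:,:,::-1].copy() for n in CAM}
G={n:grad(im[n]) for n in CAM}
# (top px centre, approx long-axis direction in top image)
init=dict(square_nest=((210,190),(1,-14)),bend_nest=((285,213),(12,-25)),round_nest=((380,217),(-10,-25)),mat=((451,210),(0,-1)))
rows=[]
for k,((u,v),d) in init.items():
    p=ray("top",u,v,.02); e=ray("top",u+d[0],v+d[1],.02)-p; a=np.arctan2(e[1],e[0])
    M=MAT if k=="mat" else BLK
    r=fit(G,M,(p[0],p[1],a)); rt=fit(G,M,r,cams=("top",)); rs=fit(G,M,r,cams=("scene",))
    print(k,r.round(4),"top",rt.round(4),"scene",rs.round(4))
    top=place(M[4:],*r[:3]); bot=place(M[:4],*r[:3])
    rows.append(np.vstack([crop(im[n],n,[*r[:2],.03],66,3,[(top,(0,0,255)),(bot,(0,255,0))]) for n in CAM]))
    if k!="mat": rows[-1]=np.hstack([np.vstack([crop(im[n],n,[*r[:2],.03],66,3) for n in CAM][:0]+[rows[-1]])])
cv2.imwrite("pics/fit0.png",np.hstack(rows))
E
python3 m.py
```

```text
square_nest [ 0.5338  0.3485  0.1399 47.1777] top [ 0.5346  0.3473  0.1432 24.7378] scene [ 0.5331  0.3493  0.135  22.8601]
bend_nest [ 0.4632  0.1284 -0.3346 43.6627] top [ 0.4635  0.1271 -0.3338 22.971 ] scene [ 0.4621  0.1298 -0.3346 22.2946]
round_nest [ 0.4522 -0.1452  0.2877 43.6726] top [ 0.453  -0.1461  0.2836 22.1168] scene [ 0.4506 -0.145   0.2845 22.4603]
mat [ 0.4748 -0.3523 -0.0973 49.99  ] top [ 0.4764 -0.3533 -0.1205 25.    ] scene [ 0.474  -0.3527 -0.0888 24.9995]
```

View pics/fit0.png

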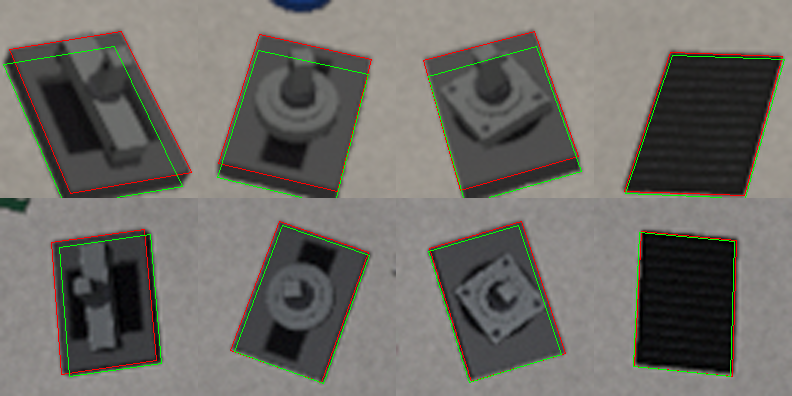

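```bash
cat > m2.py <<'E'
from h import *
im={n:cv2.imread(f"pics/{n}0.png")[:,:,::-1].copy() for n in CAM}
G={n:grad(im[n]) for n in CAM}
t=np.linspace(0,2*np.pi,40,endpoint=False)
DISC=np.c_[.032*np.cos(t),.032*np.sin(t),0*t+.014]
Z=np.array([0,0,.02])
obj=dict(bend=(box(.104,.024,.025,.025)[:4],(.5338,.3485,.14)),round=(DISC,(.4632,.1284,-.33)),square=(box(.062,.062,.014,.014)[:4],(.4522,-.1452,.6)))
cols=[]
for k,(M,x0) in obj.items():
    if k=="square":
        r=max((fit(G,M+Z,(x0[0],x0[1],a),sign=-1) for a in(.3,.7,1.1,1.5)),key=lambda r:r[3])
    else: r=fit(G,M+Z,x0,sign=-1)
    c=[fit(G,M+Z,r,cams=(n,),sign=-1) for n in("top","scene")]
    print(k,r.round(4),"top",c[0].round(4),"scene",c[1].round(4))
    yaws=np.arange(0,90,10)
    if k=="round":
        s=[fit(G,TANG+Z,(r[0],r[1],np.radians(y)),sign=-1) for y in yaws]; b=max(s,key=lambda q:q[3]); print("tang",b.round(4)); r[2]=b[2]
    d=[(place(M+Z,*r[:3]),(0,255,0)),(place(TANG+Z,*r[:3]),(0,0,255))]
    cols.append(np.vstack([crop(im[n],n,[*r[:2],.06],44,6,d) for n in CAM]))
cv2.imwrite("pics/fit1.png",np.hstack(cols))
E
python3 m2.py
```

```text
bend [ 0.5337  0.3466  0.1843 23.99  ] top [ 0.5336  0.3463  0.1839 14.2447] scene [0.5341 0.3472 0.1827 9.9327]
round [ 0.4647  0.1274 -0.2124 21.1068] top [ 0.4657  0.1272 -0.2191 12.8183] scene [ 0.4635  0.1278 -0.1821  8.7696]
tang [ 0.4652  0.1277  1.7616 16.02  ]
square [ 0.4514 -0.1471  0.6173 21.1921] top [ 0.4517 -0.1477  0.6195 12.9127] scene [ 0.4507 -0.146   0.6068  9.0752]
```

View pics/fit1.png

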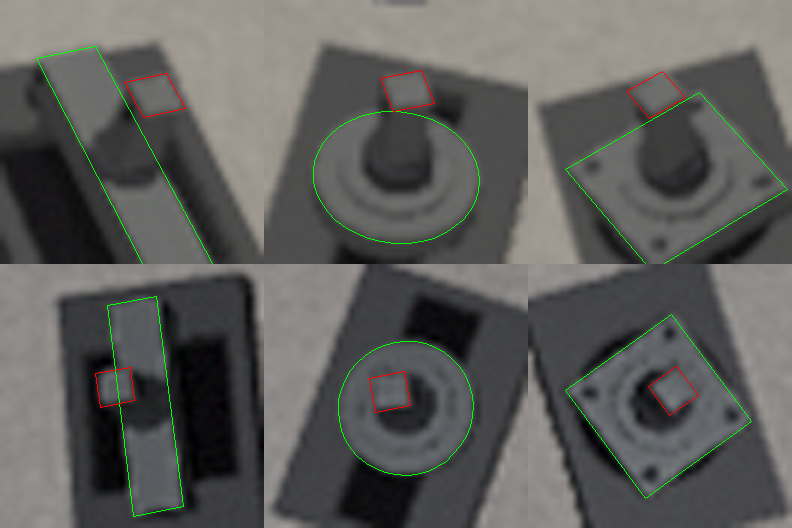

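```bash
cat > g.py <<'E'
import sys,numpy as np
from scipy.spatial.transform import Rotation as R
from station import manip
def rel(*wps):
    """wps (x,y,z,psi_deg): psi = world angle of tool x. Prints rows in drive units."""
    s=manip.sense(); M=R.from_quat(s["tool_rot"]).as_matrix(); psi=np.degrees(np.arctan2(M[1,0],M[0,0]))
    print("t",round(s["t"],2),"tcp",s["tcp_pos"].round(4),"psi",round(psi,2),"tilt",M[2].round(3),"F",s["force"].round(1),"gap",round(s["finger_gap"]*85.4,1),"grip",round(s["gripper_force"],1),"q6",round(s["q"][5],2))
    for w in wps:
        d=M.T@(np.array(w[:3])-s["tcp_pos"])/.03; print(w,"->",d.round(2),"yaw",round((psi-w[3])/8,2))
if __name__=="__main__": rel(*[tuple(map(float,a.split(","))) for a in sys.argv[1:]])
E
python3 g.py .5,.2,.18,140 .4514,-.147,.15,125.4; python3 -c "
from h import *
for n,u,v in(('top',335,240),('top',277,272),('top',327,200),('top',271,140),('top',397,140)):print(u,v,ray(n,u,v,.01).round(3))"
```

```text
t 0.1 tcp [0.2342 0.5787 0.2069] psi 157.95 tilt [ 0.    -0.002 -1.   ] F [ 0.6  0.2 -0.7] gap 85.1 grip 0.0 q6 -0.18
(0.5, 0.2, 0.18, 140.0) -> [-12.95  -8.37   0.91] yaw 2.24
(0.4514, -0.147, 0.15, 125.4) -> [-15.79 -19.7    1.93] yaw 4.07
335 240 [ 0.389 -0.02   0.01 ]
277 272 [0.298 0.144 0.01 ]
327 200 [0.504 0.003 0.01 ]
271 140 [0.688 0.172 0.01 ]
397 140 [ 0.686 -0.206  0.01 ]
```

Request:
drive_tool([
  [[45,-3.2,-2.1,0.2,0.5],[45,-6.5,-4.2,0.4,1.1],[45,-9.7,-6.3,0.6,1.7],[45,-12.95,-8.4,0.9,2.2],[45,-12.95,-8.4,0.9,2.2],[45,-12.95,-8.4,0.9,2.2],[45,-12.95,-8.4,0.9,2.2],[45,-12.95,-8.4,0.9,2.2],[45,-12.95,-8.4,0.9,2.2],[45,-12.95,-8.4,0.9,2.2]],
], squeeze=50)

```text
t: 1.1
tcp_pos: [0.503, 0.196, 0.1803]
tool_rot: [0.341, 0.94, -0.0, 0.001]
force: [-0.4, 0.5, -0.0]
finger_gap: 0.525
gripper_force: 0.0
```

```bash
python3 g.py .4514,-.147,.15,125.4
```

```text
t 1.1 tcp [0.503  0.196  0.1803] psi 140.07 tilt [-0.002  0.    -1.   ] F [-0.4  0.5 -0. ] gap 44.8 grip 0.0 q6 -0.71
(0.4514, -0.147, 0.15, 125.4) -> [-6.02 -9.87  1.02] yaw 1.83
```

Request:
drive_tool([
  [[45,-0.8,-1.3,0.1,0.3],[45,-1.6,-2.6,0.3,0.6],[45,-2.4,-3.9,0.4,0.9],[45,-3.2,-5.2,0.6,1.2],[45,-4.0,-6.5,0.7,1.5],[45,-4.8,-7.8,0.8,1.8],[45,-5.5,-9.0,0.9,1.8],[45,-6.0,-9.8,1.0,1.8],[45,-6.0,-9.8,1.0,1.8],[45,-6.0,-9.8,1.0,1.8]],
])

```text
t: 2.1
tcp_pos: [0.4506, -0.1409, 0.1505]
tool_rot: [0.455, 0.89, 0.0, -0.001]
force: [0.3, 0.7, -0.4]
finger_gap: 0.527
gripper_force: 0.0
```

Request:
drive_tool([
  [[45,0,0,0,0],[45,0,0,0,0],[45,0,0,0,0]],
])

```text
t: 2.4
tcp_pos: [0.4512, -0.1401, 0.1508]
tool_rot: [0.453, 0.891, 0.0, -0.0]
force: [0.8, -0.6, 0.2]
finger_gap: 0.523
gripper_force: 0.0
```

```bash
python3 g.py .4514,-.147,.054,125.4
```

```text
t 2.4 tcp [ 0.4512 -0.1401  0.1508] psi 126.07 tilt [ 0.  0. -1.] F [ 0.8 -0.6  0.2] gap 44.7 grip 0.0 q6 -1.17
(0.4514, -0.147, 0.054, 125.4) -> [-0.19 -0.13  3.23] yaw 0.08
```

Request:
drive_tool([
  [[45,-0.19,-0.13,0.8,0.08],[45,-0.19,-0.13,1.6,0.08],[45,-0.19,-0.13,2.4,0.08],[45,-0.19,-0.13,2.9,0.08],[45,-0.19,-0.13,3.2,0.08],[45,-0.19,-0.13,3.2,0.08],[45,-0.19,-0.13,3.2,0.08]],
])

```text
t: 3.1
tcp_pos: [0.4517, -0.1481, 0.0551]
tool_rot: [0.459, 0.888, -0.0, 0.0]
force: [0.5, -0.1, -0.8]
finger_gap: 0.526
gripper_force: 0.0
```

Request:
drive_tool([
  [[28,0,0,0,0],[20,0,0,0,0],[10,0,0,0,0],[10,0,0,0,0],[10,0,0,0,0],[10,0,0,0,0]],
])

```text
t: 3.7
tcp_pos: [0.4524, -0.1483, 0.0555]
tool_rot: [0.46, 0.888, 0.0, 0.001]
force: [3.2, 3.5, 6.1]
finger_gap: 0.164
gripper_force: 50.5
```

```bash
python3 g.py .4514,-.147,.054,125.4 .475,-.3525,.044,98.1; python3 - <<'E'
from h import *
s=manip.snapshot("scene"); t=manip.snapshot("top")
P=[.4514,-.147,.06]
cv2.imwrite("pics/grasp1.png",np.hstack([crop(s,"scene",P,80,5),crop(t,"top",P,80,5)]))
E
```

```text
t 3.7 tcp [ 0.4524 -0.1483  0.0555] psi 125.29 tilt [-0.002  0.002 -1.   ] F [3.2 3.5 6.1] gap 14.0 grip 50.5 q6 -1.17
(0.4514, -0.147, 0.054, 125.4) -> [ 0.05 -0.    0.05] yaw -0.01
(0.475, -0.3525, 0.044, 98.1) -> [-5.99 -3.32  0.39] yaw 3.4
```

View pics/grasp1.png

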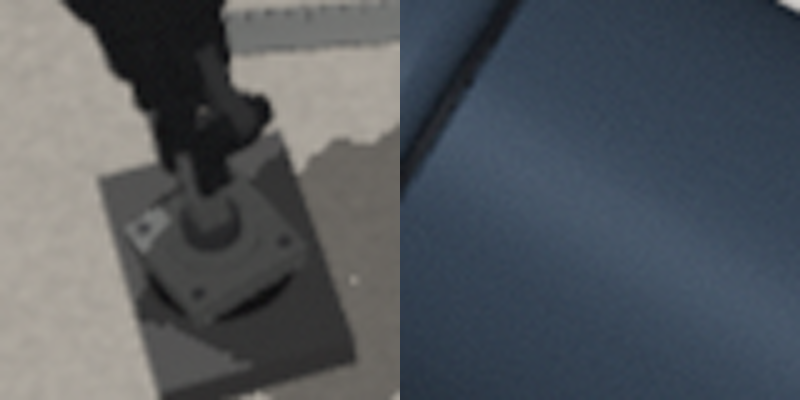

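Request:
drive_tool([
  [[10,0,0,-0.3,0],[10,0,0,-0.8,0],[10,0,0,-1.4,0],[10,0,0,-2.0,0],[10,0,0,-2.6,0],[10,0,0,-3,0],[10,0,0,-3,0],[10,0,0,-3,0]],
])

```text
t: 4.6
tcp_pos: [0.4502, -0.148, 0.1443]
tool_rot: [0.459, 0.888, -0.0, -0.001]
force: [0.3, 1.4, -5.2]
finger_gap: 0.164
gripper_force: 49.2
```

Request:
drive_tool([
  [[10,-0.7,-0.4,0,0.5],[10,-1.6,-0.9,0,1.0],[10,-2.6,-1.4,0,1.6],[10,-3.6,-2.0,0,2.2],[10,-4.6,-2.5,0,2.8],[10,-5.4,-3.0,0,3.2],[10,-5.95,-3.3,0,3.4],[10,-5.95,-3.3,0,3.4],[10,-5.95,-3.3,0,3.4],[10,-5.95,-3.3,0,3.4]],
])

```text
t: 5.6
tcp_pos: [0.4725, -0.3491, 0.1434]
tool_rot: [0.655, 0.756, 0.0, -0.002]
force: [0.3, -1.0, -5.7]
finger_gap: 0.164
gripper_force: 49.3
```

Request:
drive_tool([
  [[10,0,0,0.8,0],[10,0,0,1.6,0],[10,0,0,2.4,0],[10,0,0,2.9,0],[10,0,0,3.2,0],[10,0,0,3.2,0],[10,0,0,3.2,0],[10,0,0,3.2,0]],
])

```text
t: 6.4
tcp_pos: [0.4744, -0.3516, 0.0498]
tool_rot: [0.655, 0.755, -0.0, 0.001]
force: [-0.1, -0.6, -5.1]
finger_gap: 0.165
gripper_force: 49.3
```

```bash
python3 g.py .475,-.3525,.0395,98.1
```

```text
t 6.4 tcp [ 0.4744 -0.3516  0.0498] psi 98.13 tilt [-0.002  0.001 -1.   ] F [-0.1 -0.6 -5.1] gap 14.1 grip 49.3 q6 -0.97
(0.475, -0.3525, 0.0395, 98.1) -> [-0.03  0.02  0.34] yaw 0.0
```

Request:
drive_tool([
  [[10,0,0,0.1,0],[10,0,0,0.2,0],[10,0,0,0.28,0],[10,0,0,0.32,0],[10,0,0,0.35,0],[10,0,0,0.35,0],[10,0,0,0.35,0]],
])

```text
t: 7.1
tcp_pos: [0.4743, -0.351, 0.0393]
tool_rot: [0.655, 0.755, 0.0, 0.001]
force: [0.7, 3.1, 6.2]
finger_gap: 0.166
gripper_force: 50.6
```

```bash
python3 g.py
```

```text
t 7.1 tcp [ 0.4743 -0.351   0.0393] psi 98.11 tilt [-0.001  0.001 -1.   ] F [0.7 3.1 6.2] gap 14.2 grip 50.6 q6 -0.97
```

Request:
drive_tool([
  [[18,0,0,0,0],[24,0,0,0,0],[35,0,0,0,0],[45,0,0,0,0],[45,0,0,-0.6,0],[45,0,0,-1.5,0],[45,0,0,-2.8,0],[45,0,0,-3.8,0],[45,0,0,-3.8,0],[45,0,0,-3.8,0]],
])

```text
t: 8.1
tcp_pos: [0.4737, -0.3513, 0.1527]
tool_rot: [0.655, 0.755, -0.0, 0.001]
force: [0.2, -0.4, -0.1]
finger_gap: 0.531
gripper_force: 0.0
```

```bash
python3 g.py .4648,.1276,.15,100.9; python3 - <<'E'
from h import *
s=manip.snapshot("scene"); 
P=[.475,-.3525,.03]
cv2.imwrite("pics/mat1.png",crop(s,"scene",P,80,5))
E
```

```text
t 8.1 tcp [ 0.4737 -0.3513  0.1527] psi 98.11 tilt [-0.001  0.001 -1.   ] F [ 0.2 -0.4 -0.1] gap 45.4 grip 0.0 q6 -0.97
(0.4648, 0.1276, 0.15, 100.9) -> [15.85  1.96  0.07] yaw -0.35
```

View pics/mat1.png

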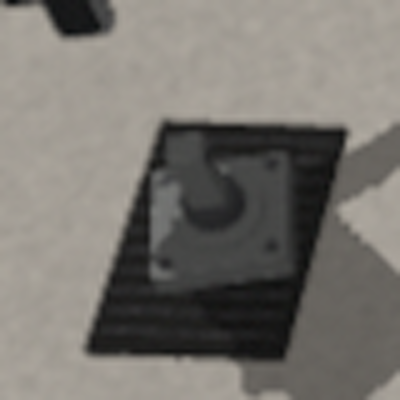

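Request:
drive_tool([
  [[45,1,0.12,0,0],[45,2.5,0.3,0,0],[45,4,0.5,0,0],[45,5.6,0.7,0,-0.1],[45,7.2,0.9,0,-0.2],[45,8.8,1.1,0,-0.3],[45,10.4,1.3,0,-0.35],[45,12,1.5,0,-0.35],[45,13.4,1.7,0,-0.35],[45,14.6,1.8,0,-0.35]],
])

```text
t: 9.15
tcp_pos: [0.4637, 0.0923, 0.1506]
tool_rot: [0.636, 0.771, -0.001, -0.001]
force: [0.4, -0.5, -0.1]
finger_gap: 0.53
gripper_force: 0.0
```

Request:
drive_tool([
  [[45,0.8,0.1,0,0],[45,1.2,0.15,0,0],[45,1.2,0.15,0,0],[45,1.2,0.15,0,0],[45,1.2,0.15,0,0]],
])

```text
t: 9.65
tcp_pos: [0.463, 0.1251, 0.1519]
tool_rot: [0.637, 0.771, -0.0, -0.0]
force: [1.0, 0.5, 0.7]
finger_gap: 0.527
gripper_force: 0.0
```

```bash
python3 g.py .4648,.1276,.0555,100.9
```

```text
t 9.65 tcp [0.463  0.1251 0.1519] psi 100.82 tilt [-0.    -0.001 -1.   ] F [1.  0.5 0.7] gap 45.0 grip 0.0 q6 -0.16
(0.4648, 0.1276, 0.0555, 100.9) -> [0.07 0.08 3.21] yaw -0.01
```

Request:
drive_tool([
  [[45,0.07,0.08,0.8,0],[45,0.07,0.08,1.6,0],[45,0.07,0.08,2.4,0],[45,0.07,0.08,2.9,0],[45,0.07,0.08,3.2,0],[45,0.07,0.08,3.2,0],[45,0.07,0.08,3.2,0]],
])

```text
t: 10.35
tcp_pos: [0.4654, 0.1283, 0.0565]
tool_rot: [0.637, 0.771, 0.0, 0.0]
force: [-0.0, -0.4, 0.1]
finger_gap: 0.529
gripper_force: 0.0
```

Request:
drive_tool([
  [[28,0,0,0,0],[20,0,0,0,0],[10,0,0,0,0],[10,0,0,0,0],[10,0,0,0,0],[10,0,0,0,0]],
])

```text
t: 10.95
tcp_pos: [0.4654, 0.1288, 0.0572]
tool_rot: [0.637, 0.771, 0.0, 0.001]
force: [-0.9, -2.0, 6.5]
finger_gap: 0.163
gripper_force: 48.9
```

```bash
python3 g.py .4648,.1276,.0555,100.9
```

```text
t 10.95 tcp [0.4654 0.1288 0.0572] psi 100.92 tilt [-0.     0.002 -1.   ] F [-0.9 -2.   6.5] gap 14.0 grip 48.9 q6 -0.15
(0.4648, 0.1276, 0.0555, 100.9) -> [-0.04 -0.03  0.06] yaw 0.0
```

Request:
drive_tool([
  [[10,0,0,-0.3,0],[10,0,0,-0.8,0],[10,0,0,-1.4,0],[10,0,0,-2.0,0],[10,0,0,-2.6,0],[10,0,0,-3,0],[10,0,0,-3,0],[10,0,0,-3,0]],
])

```text
t: 11.75
tcp_pos: [0.4642, 0.1289, 0.1461]
tool_rot: [0.637, 0.771, -0.0, -0.0]
force: [-0.7, 0.6, -4.1]
finger_gap: 0.159
gripper_force: 49.6
```

```bash
python3 g.py .4525,-.1445,.1465,100.9
```

```text
t 11.75 tcp [0.4642 0.1289 0.1461] psi 100.92 tilt [ 0.    -0.001 -1.   ] F [-0.7  0.6 -4.1] gap 13.6 grip 49.6 q6 -0.15
(0.4525, -0.1445, 0.1465, 100.9) -> [-8.87 -2.11 -0.01] yaw 0.0
```

Request:
drive_tool([
  [[10,-0.8,-0.2,0,0],[10,-2.0,-0.5,0,0],[10,-3.3,-0.8,0,0],[10,-4.6,-1.1,0,0],[10,-5.9,-1.4,0,0],[10,-7.2,-1.7,0,0],[10,-8.2,-1.95,0,0],[10,-8.87,-2.11,0,0],[10,-8.87,-2.11,0,0],[10,-8.87,-2.11,0,0]],
])

```text
t: 12.75
tcp_pos: [0.452, -0.1441, 0.1452]
tool_rot: [0.637, 0.771, -0.0, -0.002]
force: [0.2, -0.3, -4.1]
finger_gap: 0.16
gripper_force: 49.6
```

Request:
drive_tool([
  [[10,0,0,0.5,0],[10,0,0,1.2,0],[10,0,0,1.9,0],[10,0,0,2.3,0],[10,0,0,2.5,0],[10,0,0,2.5,0],[10,0,0,2.5,0],[10,0,0,2.5,0]],
])

```text
t: 13.55
tcp_pos: [0.4537, -0.1445, 0.0719]
tool_rot: [0.636, 0.771, 0.0, 0.001]
force: [0.3, 1.2, -4.9]
finger_gap: 0.16
gripper_force: 49.6
```

```bash
python3 g.py .4525,-.1445,.0445,100.9; python3 - <<'E'
from h import *
s=manip.snapshot("scene"); t=np.linspace(0,2*np.pi,40,endpoint=False)
D=lambda r,z,x,y:np.c_[x+r*np.cos(t),y+r*np.sin(t),0*t+z]
P=[.4522,-.1455,.03]; z=manip.sense()["tcp_pos"][2]-.0365; X=(.4506,-.145)
cv2.imwrite("pics/r1.png",np.hstack([crop(s,"scene",P,70,6),crop(s,"scene",P,70,6,[(D(.032,z+.014,*X),(0,255,0)),(D(.036,.02,*X),(0,0,255))])]))
E
```

```text
t 13.55 tcp [ 0.4537 -0.1445  0.0719] psi 100.94 tilt [-0.001  0.001 -1.   ] F [ 0.3  1.2 -4.9] gap 13.6 grip 49.6 q6 -0.73
(0.4525, -0.1445, 0.0445, 100.9) -> [ 0.01 -0.04  0.91] yaw 0.0
```

View pics/r1.png

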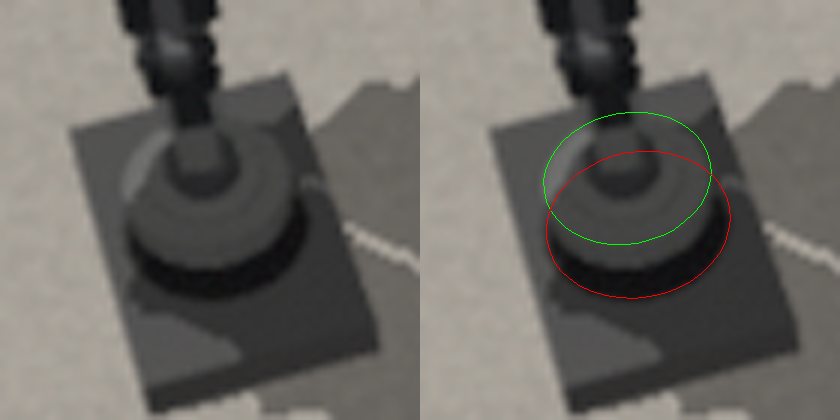

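Request:
drive_tool([
  [[10,0,-0.02,0.2,0],[10,0,-0.02,0.4,0],[10,0,-0.02,0.55,0],[10,0,-0.02,0.7,0],[10,0,-0.02,0.8,0],[10,0,-0.02,0.87,0],[10,0,-0.02,0.91,0],[10,0,-0.02,0.95,0],[10,0,-0.02,0.95,0],[10,0,-0.02,0.95,0]],
])

```text
t: 14.6
tcp_pos: [0.4523, -0.1445, 0.0451]
tool_rot: [0.637, 0.771, -0.0, 0.0]
force: [-4.4, 1.7, 19.3]
finger_gap: 0.157
gripper_force: 52.3
```

```bash
python3 g.py
```

```text
t 14.6 tcp [ 0.4523 -0.1445  0.0451] psi 100.93 tilt [-0.001  0.001 -1.   ] F [-4.4  1.7 19.3] gap 13.4 grip 52.3 q6 -0.74
```

Request:
drive_tool([
  [[14,0,0,-0.05,0],[20,0,0,-0.05,0],[28,0,0,-0.05,0],[45,0,0,-0.05,0],[45,0,0,-0.6,0],[45,0,0,-1.5,0],[45,0,0,-2.8,0],[45,0,0,-3.6,0],[45,0,0,-3.6,0],[45,0,0,-3.6,0]],
])

```text
t: 15.6
tcp_pos: [0.4526, -0.1446, 0.1507]
tool_rot: [0.637, 0.771, 0.0, 0.0]
force: [-0.5, 1.2, -0.4]
finger_gap: 0.529
gripper_force: 0.0
```

```bash
python3 g.py .5337,.3466,.15,100.5
```

```text
t 15.6 tcp [ 0.4526 -0.1446  0.1507] psi 100.92 tilt [-0.     0.001 -1.   ] F [-0.5  1.2 -0.4] gap 45.2 grip 0.0 q6 -0.74
(0.5337, 0.3466, 0.15, 100.5) -> [15.56  5.76  0.02] yaw 0.05
```

Request:
drive_tool([
  [[45,1,0.4,0,0],[45,2.4,0.9,0,0],[45,3.9,1.45,0,0],[45,5.4,2.0,0,0],[45,6.9,2.55,0,0],[45,8.4,3.1,0,0],[45,9.9,3.65,0,0],[45,11.4,4.2,0,0],[45,12.9,4.8,0,0],[45,14.2,5.25,0,0.05]],
])

```text
t: 16.6
tcp_pos: [0.5256, 0.3057, 0.1482]
tool_rot: [0.639, 0.769, -0.001, -0.001]
force: [1.2, -1.3, 0.4]
finger_gap: 0.527
gripper_force: 0.0
```

Request:
drive_tool([
  [[45,0.8,0.3,0,0],[45,1.36,0.5,0,0],[45,1.36,0.5,0,0],[45,1.36,0.5,0,0],[45,1.36,0.5,0,0]],
])

```text
t: 17.1
tcp_pos: [0.533, 0.345, 0.1495]
tool_rot: [0.64, 0.769, -0.001, -0.001]
force: [-0.1, -0.4, -0.1]
finger_gap: 0.527
gripper_force: 0.0
```

```bash
python3 g.py .5342,.3472,.0555,100.5
```

```text
t 17.1 tcp [0.533  0.345  0.1495] psi 100.46 tilt [-0.001 -0.003 -1.   ] F [-0.1 -0.4 -0.1] gap 45.0 grip 0.0 q6 0.22
(0.5342, 0.3472, 0.0555, 100.5) -> [0.07 0.06 3.13] yaw -0.0
```

Request:
drive_tool([
  [[45,0.07,0.06,0.8,0],[45,0.07,0.06,1.6,0],[45,0.07,0.06,2.4,0],[45,0.07,0.06,2.9,0],[45,0.07,0.06,3.12,0],[45,0.07,0.06,3.12,0],[45,0.07,0.06,3.12,0]],
])

```text
t: 17.8
tcp_pos: [0.536, 0.3488, 0.058]
tool_rot: [0.639, 0.769, 0.001, 0.0]
force: [0.6, 0.0, -0.1]
finger_gap: 0.533
gripper_force: 0.0
```

Request:
drive_tool([
  [[28,0,0,0,0],[20,0,0,0,0],[10,0,0,0,0],[10,0,0,0,0],[10,0,0,0,0],[10,0,0,0,0]],
])

```text
t: 18.4
tcp_pos: [0.5355, 0.3491, 0.0582]
tool_rot: [0.639, 0.769, 0.001, 0.0]
force: [-1.2, -0.8, 6.2]
finger_gap: 0.157
gripper_force: 48.9
```

```bash
python3 g.py
```

```text
t 18.4 tcp [0.5355 0.3491 0.0582] psi 100.52 tilt [ 0.     0.001 -1.   ] F [-1.2 -0.8  6.2] gap 13.4 grip 48.9 q6 0.22
```

Request:
drive_tool([
  [[10,0,0,-0.3,0],[10,0,0,-0.8,0],[10,0,0,-1.4,0],[10,0,0,-2.0,0],[10,0,0,-2.6,0],[10,0,0,-3,0],[10,0,0,-3,0],[10,0,0,-3,0]],
])

```text
t: 19.2
tcp_pos: [0.5349, 0.3487, 0.147]
tool_rot: [0.639, 0.769, -0.0, -0.0]
force: [0.3, -0.1, -4.4]
finger_gap: 0.156
gripper_force: 48.9
```

```bash
python3 g.py .4634,.1292,.1465,70.9
```

```text
t 19.2 tcp [0.5349 0.3487 0.147 ] psi 100.51 tilt [-0. -0. -1.] F [ 0.3 -0.1 -4.4] gap 13.3 grip 48.9 q6 0.22
(0.4634, 0.1292, 0.1465, 70.9) -> [-6.76 -3.68  0.02] yaw 3.7
```

Request:
drive_tool([
  [[10,-0.8,-0.4,0,0.4],[10,-1.8,-1.0,0,1.0],[10,-2.9,-1.6,0,1.6],[10,-4.0,-2.2,0,2.2],[10,-5.0,-2.8,0,2.8],[10,-6.0,-3.3,0,3.3],[10,-6.76,-3.68,0,3.7],[10,-6.76,-3.68,0,3.7],[10,-6.76,-3.68,0,3.7],[10,-6.76,-3.68,0,3.7]],
])

```text
t: 20.2
tcp_pos: [0.464, 0.1298, 0.1468]
tool_rot: [0.814, 0.58, 0.0, -0.0]
force: [0.2, -1.0, -3.3]
finger_gap: 0.159
gripper_force: 49.0
```

Request:
drive_tool([
  [[10,0,0,0.5,0],[10,0,0,1.2,0],[10,0,0,1.9,0],[10,0,0,2.3,0],[10,0,0,2.5,0],[10,0,0,2.5,0],[10,0,0,2.5,0],[10,0,0,2.5,0]],
])

```text
t: 21.0
tcp_pos: [0.4644, 0.1295, 0.0728]
tool_rot: [0.814, 0.58, 0.001, 0.0]
force: [-0.6, 0.1, -3.0]
finger_gap: 0.162
gripper_force: 49.0
```

```bash
python3 g.py .4634,.1292,.046,70.9; python3 - <<'E'
from h import *
s=manip.snapshot("scene")
G={"scene":grad(s)}
N=fit(G,BLK,(.4621,.1298,-.3346),cams=("scene",)); print("nest(scene)",N.round(4))
z=manip.sense()["tcp_pos"][2]-.038
# bar top face and slot outline as expected if bar were exactly centred in scene-camera terms
B=place(box(.104,.024,.025+z,.025+z)[:4],.4621,.1298,-.3333); S=place(box(.112,.032,.02,.02)[:4],.4621,.1298,-.3333)
P=[.462,.13,.03]
cv2.imwrite("pics/b1.png",np.hstack([crop(s,"scene",P,66,6),crop(s,"scene",P,66,6,[(B,(0,255,0)),(S,(0,0,255))])]))
E
```

```text
t 21.0 tcp [0.4644 0.1295 0.0728] psi 70.94 tilt [ 0.001  0.002 -1.   ] F [-0.6  0.1 -3. ] gap 13.8 grip 49.0 q6 0.37
(0.4634, 0.1292, 0.046, 70.9) -> [-0.02 -0.03  0.89] yaw 0.01
nest(scene) [ 0.4631  0.1288 -0.3339 16.8297]
```

View pics/b1.png

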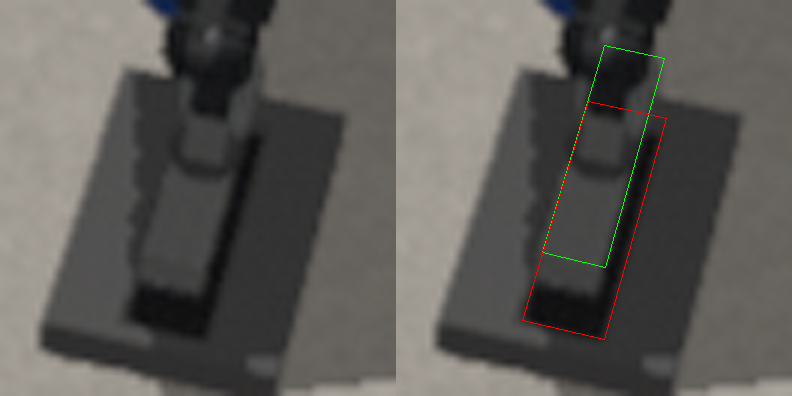

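Request:
drive_tool([
  [[10,0,0,0.2,0],[10,0,0,0.4,0],[10,0,0,0.55,0],[10,0,0,0.7,0],[10,0,0,0.8,0],[10,0,0,0.86,0],[10,0,0,0.9,0],[10,0,0,0.92,0],[10,0,0,0.92,0],[10,0,0,0.92,0]],
])

```text
t: 22.05
tcp_pos: [0.4636, 0.1294, 0.0461]
tool_rot: [0.815, 0.58, 0.0, 0.0]
force: [-2.2, 0.8, 12.0]
finger_gap: 0.157
gripper_force: 50.9
```

```bash
python3 g.py
```

```text
t 22.05 tcp [0.4636 0.1294 0.0461] psi 70.92 tilt [ 0.     0.001 -1.   ] F [-2.2  0.8 12. ] gap 13.4 grip 50.9 q6 0.37
```

Request:
drive_tool([
  [[14,0,0,-0.03,0],[20,0,0,-0.03,0],[28,0,0,-0.03,0],[45,0,0,-0.03,0],[45,0,0,-0.6,0],[45,0,0,-1.5,0],[45,0,0,-2.8,0],[45,0,0,-3.6,0],[45,0,0,-3.6,0],[45,0,0,-3.6,0]],
])

```text
t: 23.05
tcp_pos: [0.4637, 0.1292, 0.1526]
tool_rot: [0.815, 0.58, 0.0, 0.0]
force: [0.4, -0.2, -0.2]
finger_gap: 0.524
gripper_force: 0.0
```

```bash
python3 g.py .474,-.3512,.15,98.1
```

```text
t 23.05 tcp [0.4637 0.1292 0.1526] psi 70.91 tilt [ 0.     0.001 -1.   ] F [ 0.4 -0.2 -0.2] gap 44.8 grip 0.0 q6 0.37
(0.474, -0.3512, 0.15, 98.1) -> [-15.02   5.56   0.09] yaw -3.4
```

Request:
drive_tool([
  [[45,-1,0.4,0,-0.3],[45,-2.4,0.9,0,-0.7],[45,-3.9,1.45,0,-1.1],[45,-5.4,2.0,0,-1.5],[45,-6.9,2.55,0,-1.9],[45,-8.4,3.1,0,-2.3],[45,-9.9,3.65,0,-2.7],[45,-11.4,4.2,0,-3.1],[45,-12.7,4.7,0,-3.4],[45,-13.8,5.1,0,-3.4]],
])

```text
t: 24.05
tcp_pos: [0.4717, -0.314, 0.1502]
tool_rot: [0.656, 0.755, 0.0, -0.002]
force: [0.8, 0.2, 0.5]
finger_gap: 0.525
gripper_force: 0.0
```

Request:
drive_tool([
  [[45,-0.8,0.3,0,0],[45,-1.2,0.4,0,0],[45,-1.2,0.4,0,0],[45,-1.2,0.4,0,0],[45,-1.2,0.4,0,0]],
])

```text
t: 24.55
tcp_pos: [0.4891, -0.3438, 0.1519]
tool_rot: [0.655, 0.756, 0.0, -0.001]
force: [-0.6, 0.5, 0.1]
finger_gap: 0.527
gripper_force: 0.0
```

```bash
python3 g.py .474,-.3512,.0395,98.1
```

```text
t 24.55 tcp [ 0.4891 -0.3438  0.1519] psi 98.19 tilt [ 0.002 -0.002 -1.   ] F [-0.6  0.5  0.1] gap 45.0 grip 0.0 q6 -0.94
(0.474, -0.3512, 0.0395, 98.1) -> [-0.18 -0.53  3.75] yaw 0.01
```

Request:
drive_tool([
  [[45,-0.18,-0.53,0.2,0],[45,-0.18,-0.53,0.8,0],[45,-0.18,-0.53,1.6,0],[45,-0.18,-0.53,2.4,0],[45,-0.18,-0.53,3.1,0],[45,-0.18,-0.53,3.5,0],[45,-0.18,-0.53,3.7,0],[45,-0.18,-0.53,3.7,0],[45,-0.18,-0.53,3.7,0]],
])

```text
t: 25.45
tcp_pos: [0.4752, -0.354, 0.0423]
tool_rot: [0.655, 0.755, -0.0, 0.001]
force: [-0.7, -0.6, 0.2]
finger_gap: 0.526
gripper_force: 0.0
```

```bash
python3 g.py .474,-.3512,.0395,98.1
```

```text
t 25.45 tcp [ 0.4752 -0.354   0.0423] psi 98.12 tilt [-0.001  0.001 -1.   ] F [-0.7 -0.6  0.2] gap 44.9 grip 0.0 q6 -0.97
(0.474, -0.3512, 0.0395, 98.1) -> [ 0.1  -0.03  0.09] yaw 0.0
```

Request:
drive_tool([
  [[28,0,0,0,0],[20,0,0,0,0],[10,0,0,0,0],[10,0,0,0,0],[10,0,0,0,0],[10,0,0,0,0]],
])

```text
t: 26.05
tcp_pos: [0.4749, -0.354, 0.0424]
tool_rot: [0.655, 0.755, -0.0, 0.0]
force: [-0.4, 0.5, 5.3]
finger_gap: 0.157
gripper_force: 48.9
```

```bash
python3 g.py
```

```text
t 26.05 tcp [ 0.4749 -0.354   0.0424] psi 98.13 tilt [-0.001  0.    -1.   ] F [-0.4  0.5  5.3] gap 13.4 grip 48.9 q6 -0.97
```

Request:
drive_tool([
  [[10,0,0,-0.3,0],[10,0,0,-0.8,0],[10,0,0,-1.4,0],[10,0,0,-2.0,0],[10,0,0,-2.6,0],[10,0,0,-3.2,0],[10,0,0,-3.6,0],[10,0,0,-3.6,0],[10,0,0,-3.6,0]],
])

```text
t: 26.95
tcp_pos: [0.4744, -0.353, 0.1489]
tool_rot: [0.655, 0.755, 0.0, -0.001]
force: [-1.2, 0.2, -7.0]
finger_gap: 0.153
gripper_force: 48.9
```

```bash
python3 g.py .5345,.3495,.1465,98.1
```

```text
t 26.95 tcp [ 0.4744 -0.353   0.1489] psi 98.11 tilt [ 0.001 -0.001 -1.   ] F [-1.2  0.2 -7. ] gap 13.1 grip 48.9 q6 -0.97
(0.5345, 0.3495, 0.1465, 98.1) -> [22.9   5.29  0.1 ] yaw 0.0
```

Request:
drive_tool([
  [[10,0.8,0.18,0,0],[10,2.0,0.46,0,0],[10,3.3,0.76,0,0],[10,4.7,1.08,0,0],[10,6.1,1.4,0,0],[10,7.5,1.73,0,0],[10,8.9,2.05,0,0],[10,10.3,2.38,0,0],[10,11.7,2.7,0,0],[10,13,3.0,0,0]],
])

```text
t: 27.95
tcp_pos: [0.5077, 0.0474, 0.1484]
tool_rot: [0.655, 0.755, -0.001, -0.001]
force: [1.4, -0.2, -5.3]
finger_gap: 0.151
gripper_force: 49.1
```

Request:
drive_tool([
  [[10,1.3,0.3,0,0],[10,2.7,0.62,0,0],[10,4.1,0.95,0,0],[10,5.5,1.27,0,0],[10,6.9,1.6,0,0],[10,8.2,1.9,0,0],[10,9.2,2.15,0,0],[10,9.78,2.3,0,0],[10,9.78,2.3,0,0],[10,9.78,2.3,0,0]],
])

```text
t: 28.95
tcp_pos: [0.5344, 0.3447, 0.1477]
tool_rot: [0.655, 0.756, -0.002, -0.0]
force: [-0.1, -0.6, -5.8]
finger_gap: 0.152
gripper_force: 49.0
```

```bash
python3 g.py .535,.346,.0725,98.1
```

```text
t 28.95 tcp [0.5344 0.3447 0.1477] psi 98.19 tilt [-0.002 -0.004 -1.   ] F [-0.1 -0.6 -5.8] gap 13.0 grip 49.0 q6 0.26
(0.535, 0.346, 0.0725, 98.1) -> [0.04 0.04 2.51] yaw 0.01
```

Request:
drive_tool([
  [[10,0,0.02,0.5,0],[10,0,0.02,1.2,0],[10,0,0.02,1.9,0],[10,0,0.02,2.3,0],[10,0,0.02,2.5,0],[10,0,0.02,2.5,0],[10,0,0.02,2.5,0],[10,0,0.02,2.5,0]],
])

```text
t: 29.75
tcp_pos: [0.5373, 0.3459, 0.0756]
tool_rot: [0.655, 0.755, 0.001, 0.001]
force: [0.9, -0.9, -6.0]
finger_gap: 0.152
gripper_force: 49.1
```

```bash
python3 g.py .535,.346,.0464,98.1; python3 - <<'E'
from h import *
s=manip.snapshot("scene")
G={"scene":grad(s)}
N=(.5331,.3493,.138)
z=manip.sense()["tcp_pos"][2]-.0384
f=fit(G,box(.062,.062,.014+z,.014+z)[:4],N,cams=("scene",),sign=-1); print("plate",f.round(4))
B=place(box(.062,.062,.014+z,.014+z)[:4],*N); S=place(box(.07,.07,.02,.02)[:4],*N)
P=[.533,.349,.03]
cv2.imwrite("pics/s1.png",np.hstack([crop(s,"scene",P,66,6),crop(s,"scene",P,66,6,[(B,(0,255,0)),(S,(0,0,255))])]))
E
```

```text
t 29.75 tcp [0.5373 0.3459 0.0756] psi 98.11 tilt [ 0.001  0.002 -1.   ] F [ 0.9 -0.9 -6. ] gap 13.0 grip 49.1 q6 0.26
(0.535, 0.346, 0.0464, 98.1) -> [ 0.01 -0.08  0.97] yaw 0.0
plate [0.5432 0.344  0.166  6.5703]
```

View pics/s1.png

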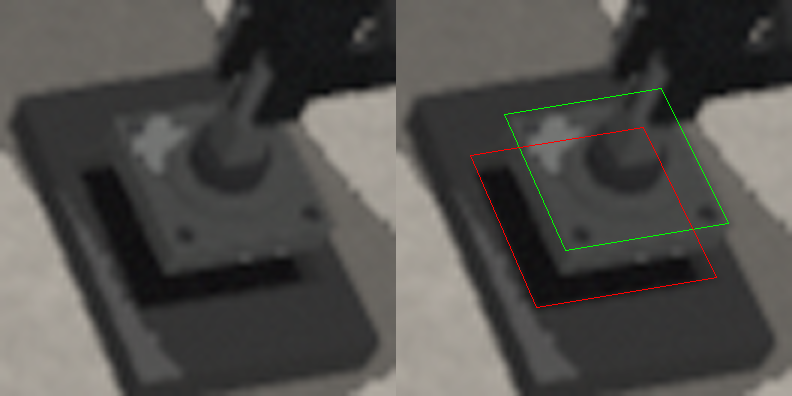

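Request:
drive_tool([
  [[10,-0.02,-0.07,0.2,0],[10,-0.02,-0.07,0.4,0],[10,-0.02,-0.07,0.55,0],[10,-0.02,-0.07,0.7,0],[10,-0.02,-0.07,0.82,0],[10,-0.02,-0.07,0.9,0],[10,-0.02,-0.07,0.95,0],[10,-0.02,-0.07,0.98,0],[10,-0.02,-0.07,0.98,0],[10,-0.02,-0.07,0.98,0]],
])

```text
t: 30.8
tcp_pos: [0.5342, 0.3444, 0.0465]
tool_rot: [0.655, 0.755, -0.0, 0.0]
force: [-3.3, -2.6, 6.2]
finger_gap: 0.158
gripper_force: 50.6
```

```bash
python3 g.py
```

```text
t 30.8 tcp [0.5342 0.3444 0.0465] psi 98.13 tilt [-0. -0. -1.] F [-3.3 -2.6  6.2] gap 13.5 grip 50.6 q6 0.26
```

Seated at the expected height (0.0465, floor contact). Release, retreat, and look.

Request:
drive_tool([
  [[14,0,0,0,0],[20,0,0,0,0],[28,0,0,0,0],[45,0,0,0,0],[45,0,0,-0.6,0],[45,0,0,-1.5,0],[45,0,0,-2.8,0],[45,0,0,-3.6,0],[45,0,0,-3.6,0],[45,0,0,-3.6,0]],
])

```text
t: 31.8
tcp_pos: [0.5347, 0.3448, 0.1534]
tool_rot: [0.655, 0.755, 0.001, 0.0]
force: [1.0, -0.7, 0.0]
finger_gap: 0.529
gripper_force: 0.0
```

Request:
drive_tool([
  [[45,1,0,-0.3,0],[45,2,-0.5,-0.6,0],[45,3,-1,-1,0],[45,4,-2,-1,0],[45,5,-3,-1,0],[45,6,-4,-1,0],[45,6.5,-5,-1,0],[45,6.5,-5,-1,0],[45,6.5,-5,-1,0],[45,6.5,-5,-1,0]],
])

```text
t: 32.8
tcp_pos: [0.3591, 0.5159, 0.182]
tool_rot: [0.656, 0.755, -0.001, 0.0]
force: [-0.2, 0.2, 0.1]
finger_gap: 0.526
gripper_force: 0.0
```

```bash
python3 g.py; python3 - <<'E'
from h import *
im={n:manip.snapshot(n) for n in CAM}
for n in CAM: cv2.imwrite(f"pics/{n}9.png",im[n][:,:,::-1])
P=[[.5338,.3485,.03],[.4632,.1284,.03],[.4522,-.1452,.03]]
t=np.linspace(0,2*np.pi,40,endpoint=False)
G={n:grad(im[n]) for n in CAM}
M=[box(.062,.062,.022,.022)[:4],box(.104,.024,.033,.033)[:4],np.c_[.032*np.cos(t),.032*np.sin(t),0*t+.022]]
N=[(.5338,.3485,.14),(.4632,.1284,-.334),(.4522,-.1452,.1)]
for m,x in zip(M,N):
    r=fit(G,m,x,sign=-1); print(r.round(4),"err mm",((r[:2]-x[:2])*1e3).round(1))
cv2.imwrite("pics/end.png",np.vstack([np.hstack([crop(im[n],n,p,66,4,[(place(m,*x),(0,255,0))] if n=="top" else ()) for p,m,x in zip(P,M,N)]) for n in CAM]))
E
```

```text
t 32.8 tcp [0.3591 0.5159 0.182 ] psi 98.07 tilt [-0.001 -0.001 -1.   ] F [-0.2  0.2  0.1] gap 44.9 grip 0.0 q6 0.64
[ 0.5326  0.348   0.1471 22.8332] err mm [-1.2 -0.5]
[ 0.4633  0.1271 -0.3359 23.8164] err mm [ 0.1 -1.3]
[ 0.4522 -0.1465  0.1341 25.8457] err mm [ 0.  -1.3]
```

View pics/end.png

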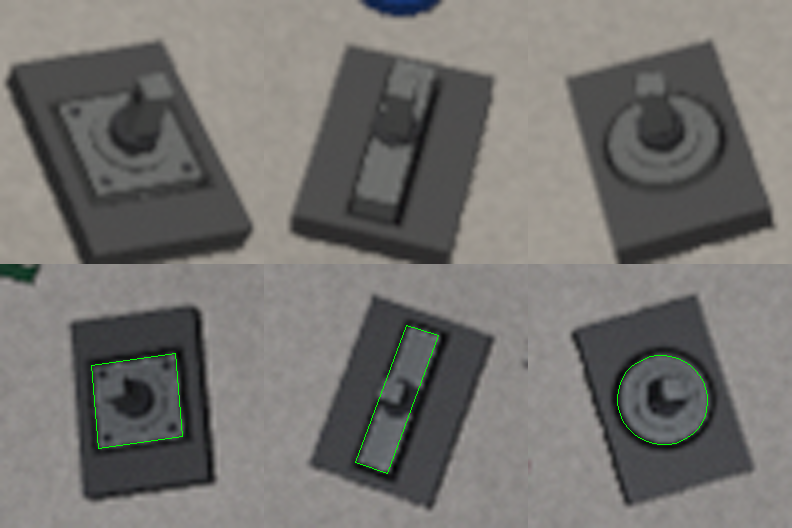

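View pics/scene9.png

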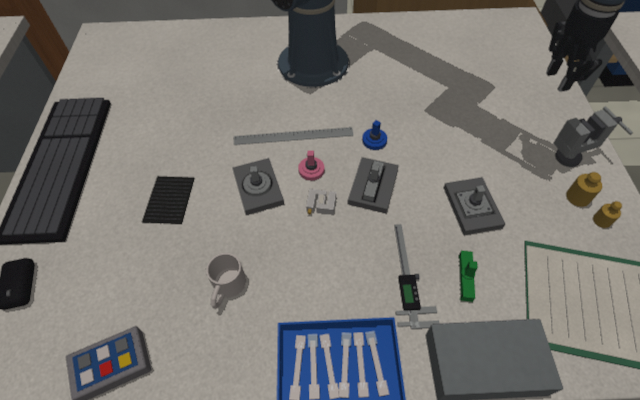

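All three are flat in their own cutouts: round platen at (257,183), bending head at (374,180), square platen at (475,203). The caliper, load cell and cup are where they started.

```bash
python3 -c "
from station import manip
print(manip.sign_off())"
```

```text
the job is handed in; nothing more can be done
None
```

The round platen, square platen and bending head each sit flat and fully home in their own cutouts, the caliper, load cell and cup look undisturbed in the final picture, and the job was handed in at about 33 s.

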